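# Slide a battery pack along the jig's rail onto its spring contacts and hold it

## Task

Check the loose battery pack on the test jig: without ever lifting it, push it square up against the jig's long rail, then slide it along the rail, keeping it against the rail, into the corner pocket until it is fully home against the end housing with the spring contacts pressed in. The contacts spring the pack back out when it is let go, so keep pushing with the fingers: the program finishes while holding the pack home. Leave the contact cover, the tin and the spool where they are.

Things in the scene. Friction and masses are not known exactly. Their poses are not given: they have to be found in the camera images.
- jig: Battery test jig, fixed to the bench: bare aluminium plate 150 (its x) by 300 (its y) by 12 mm thick, with a rail, a corner pocket and a black end housing on it. Origin: centre of the plate's underside, on the bench; x points across the plate towards the rail, y along the rail towards the pocket and housing, z up.
- rail_mid (a point): Middle of the long steel rail, on the top edge of the face the pack lies against: jig x = +55, y = -25 mm, 10 mm above the plate's top. The rail is 12 mm wide, 10 mm high above the plate and runs along the jig's far (+x) side from y = -150 mm to the end housing at y = +100 mm.
- pocket_mouth (a point): Middle of the pocket's straight part at its mouth, on the plate's top: jig x = +35, y = +75 mm. The pocket lies between the rail (x = +55) and a steel cheek (inner face x = +15 mm, 12 mm thick, 10 mm high), y = +75 to +100 mm. A slanting lead-in as high as the cheek widens the mouth to x = +5 mm at y = +58 mm.
- pocket_end (a point): Where the pack's leading end finally lies: on the plate's top (12 mm above the bench) at the end stop, midway across a pack against the rail: jig x = +36, y = +100 mm. The end stop is the face of the black contact housing: x = -5 to +75, y = +100 to +150 mm, 28 mm high above the plate, a blank display on top.
- contacts (a joint): Travel of the three brass spring contacts into the housing along jig +y, m: 0 = standing 5 mm out of the end stop, 0.005 = pressed level with it (pack fully home). They push back with about 1.4 N at first touch and 3.6 N at 5 mm.
- contact_tips (a point): Middle of the contacts' tips, 8 mm above the plate; starts at jig x = +36, y = +95 mm and moves to +y when pressed.
- pack: The battery pack, loose, flat on the plate: grey box 38 (its x) by 56 (its y) by 16 mm high, about 75 g, black panel on top, three brass pads on its +y end, which starts turned towards the pocket within 0.45 rad, well before the pocket and 40 to 70 mm short of the rail place. Origin: centre of its underside. At the rail its centre is at jig x = +36, fully home at y = +72 mm.
- pack_contacts (a point): Middle of the pack's contact end face, 8 mm above its underside, 28 mm from its centre along its +y.
- cover: Bystander: the pack's black clip-on contact cover, 24 x 40 x 16 mm, loose on the near part of the plate beside the pocket cheek. Origin: centre of its underside.
- tin: Bystander: round brass-coloured flux tin, 66 mm diameter, 27 mm high, loose on the bench beside the jig. Origin: centre of its underside.
- spool: Bystander: spool of solder standing on end, 54 mm diameter, 44 mm high, loose on the bench beside the jig. Origin: centre of its underside.
Not all that is in view belongs to the job. Of the things like the pack, leave any that is blue, purple or turquoise; of the rest the smaller one is meant.

How it is judged (in metres and radians):
On the way:
1. the pack lies square against the rail (within 3 mm and 0.08 rad), its leading end still outside the pocket (x of pack in the frame of jig above 0.033 m and angle between the y axis of pack and the y axis of jig, either way round below 0.08 rad and y of pack_contacts in the frame of jig below 0.05 m), for 0.1 s.
At the end, for the whole second after the job is handed in: The pack is held home by the fingers: its contact end within 2.5 mm of the end stop, the spring contacts pressed in by more than 3 mm, within 3.5 mm of the rail, square to it within 0.06 rad, flat on the plate (within 3 mm), at rest, with the fingers pushing on it with at least 0.8 N (y of pack_contacts in the frame of jig above 0.0975 m and value of joint contacts above 0.003 m and x of pack in the frame of jig above 0.0325 m and angle between the y axis of pack and the y axis of jig, either way round below 0.06 rad and z of pack in the frame of jig below 0.015 m and angle between pack's own z axis and vertical below 0.06 rad and contact force between the fingers and pack above 0.8 N and linear speed of pack below 0.01 m/s); the arm keeps its last pose, push and grip.
It fails at once if the pack is lifted (more than 6 mm) or tipped (z of pack in the frame of jig above 0.018 m or angle between pack's own z axis and vertical above 0.25 rad).
It fails at once if the pack strays more than 8 mm from the rail while its leading end is in the last 80 mm before the end stop (y of pack_contacts in the frame of jig above 0.02 m and x of pack in the frame of jig below 0.028 m).
It fails at once if the cover, the tin or the spool is moved more than 15 mm (distance of any of cover, tin, spool from where it was at the start of the episode above 0.015 m).
It also fails if it takes over 61 s, if anything falls off the work surface, if the arm or the gripper's body presses on something with over 40 N, if the wrist force passes 120 N, or if a joint passes its speed limit or range.

## Robot

A 6-joint arm with a two-finger parallel gripper is mounted at the origin on the work surface. World frame = base frame: x ahead of the robot, y to its left, z up, the work surface at z = 0. Lengths are in mm, angles in rad, forces in N, time in s.
With the tool pointing down it reaches from about 325 to 875 mm from the base axis. Payload 4.4 kg.
Tool frame: the origin (TCP) lies on the centre line of the jaws, within the pads' length; the fingertips stand ahead of it and the grasp point (between the pads) lies 6 mm ahead of it (ctrl.tcp_to_tips is the z of the fingertips in the tool frame, in mm); z points along the fingers, y is the line along which they close (so a half turn about z gives the same grasp; the last joint's range is limited). The gripper opens to 85 mm and grips with 20 to 120 N. Pads are 22 mm wide; open, the fingers measure 114 mm over their backs; the gripper's body (76 mm by 85 mm) begins 54 mm behind the grasp point. The pads swing forward as they close: fully open they stand 13 mm farther back than shut.
Start: joints at [1.161, 0.207, 1.542, -0, 1.393, -0.15], TCP at [147.72, 555.703, 256.282] pointing down, gripper open.
Joint ranges: [-2.73, 2.73], [-0.86, 2.22], [0.23, 2.46], [-1.11, 4.25], [0.08, 2.63], [-2.82, 2.82]. Speed limits (rad/s): [2.79, 2.79, 3.14, 3.14, 3.14, 3.14].

## Interface

Orientations are given as a 3x3 rotation matrix whose columns are the frame's x, y, z axes.
In Python, from plant import ctrl, sensors, optics gives the robot as it stands. Calls block until the motion is done:
- ctrl.move_ptp(position, orientation): joint-space move of the TCP to a pose.
- ctrl.move_l(position, rot=None, vel=150, threshold=None): straight line of the TCP; rot=None keeps the orientation; vel is the mean speed in mm/s. With threshold (N) it stops when the force on the tool has changed by that much, and returns True; else False.
- ctrl.set_joints(angles): joint-space move.
- ctrl.gripper_to(opening, force=None): finger opening in mm; force is the grip in N (None keeps the last); returns when the fingers have stopped.
- ctrl.hold(seconds).
- ctrl.solve_ik(position, orientation): joint angles nearest the present ones, or None.
- sensors.read_state(): the state.
- optics.grab_frame(name): name is "scene" or "top"; returns (picture, depth): 420x560x3 uint8, red, green, blue; 420x560 float32, mm along the optical axis (not along the pixel's ray), 0 where there is no reading.
- optics.camera_params(name): a dict with "mtx" (3x3 intrinsics, pixels), "k1" (the pictures are not rectified: a ray, as slopes to the right and down, at radius r is drawn at 1 + k1 r^2 times it, then the intrinsics apply), "R" (3x3) and "t" (3): a world point X has camera coordinates R X + t. Camera axes: x right, y down, z forward; pixel columns grow to the right and rows downward; lengths in mm; the calibration is good to about 2 mm. A picture is of the moment at which its call begins. camera_params takes no time and is no camera call.
A pose or a line that the arm cannot do raises ctrl.MotionError and nothing moves.
- ctrl.finish_job(): hands the job in; it is judged then, once.
The state is a dict: "t": time; "q": joint angles; "qvel": joint speeds; "tau": joint torques, N m; "eef_pos": TCP position; "eef_rot": TCP orientation; "force": force on the tool from outside, world axes, zero at the start; "wrist_torque": the same for the moment, N m; "grip_width": finger opening in mm; "grasp_force": force on a finger pad.
Only numpy, scipy, OpenCV 4.12 (cv2) and the standard library are available. Lean on these libraries where they do the work, as an engineer would, in place of code of your own. Each camera call takes 0.05 s, during which the arm holds its last target. There are 200 camera calls.

## Working session

There is one attempt and no reset: what is moved stays moved. The work goes in short steps, each a Python script; the robot and the scene stay as the last script left them, time stands still between calls to the robot, and variables do not carry over. Pictures are saved under pics/ and viewed, at most 10 in all, crops included, and the job is handed in when it is done.

```bash
ls; mkdir -p pics; python3 - <<'E'
from plant import ctrl,sensors,optics
import cv2,numpy as np
for n in ("scene","top"):
    p,d=optics.grab_frame(n); cv2.imwrite(f"pics/{n}0.png",p[:,:,::-1]); np.savez(f"pics/{n}0.npz",p=p,d=d)
    c=optics.camera_params(n); print(n,c)
print(ctrl.tcp_to_tips, sensors.read_state())
E
```

```text
pics
scene {'mtx': array([[380.01857445,   0.        , 275.71834959],
       [  0.        , 380.01857445, 211.84691548],
       [  0.        ,   0.        ,   1.        ]]), 'k1': -0.05933213551218367, 'R': array([[ 0.87002882,  0.49284141, -0.01253764],
       [ 0.34205236, -0.62175989, -0.70456712],
       [-0.35503526,  0.60870517, -0.70952659]]), 't': array([-502.35218678, -154.09116261, 1233.95042862])}
top {'mtx': array([[390.18479203,   0.        , 278.65136158],
       [  0.        , 390.18479203, 204.31869202],
       [  0.        ,   0.        ,   1.        ]]), 'k1': -0.0025089963916812325, 'R': array([[-0.00923836, -0.99966367, -0.02423227],
       [-0.99920653,  0.0101676 , -0.03850877],
       [ 0.0387422 ,  0.02385729, -0.9989644 ]]), 't': array([-5.60973324e-01,  5.63659015e+02,  8.62335523e+02])}
25.0 {'t': 0.1, 'q': array([ 1.16047467e+00,  2.07376233e-01,  1.54282617e+00, -7.27963439e-06,
        1.39347025e+00, -1.50500879e-01]), 'qvel': array([ 6.54132134e-05, -1.99347655e-03, -2.47514860e-03,  1.50041824e-03,
       -6.10051738e-04,  1.02986173e-03]), 'tau': array([ 8.02115801e-05, -3.84092045e+01, -2.92549986e+01, -2.06867471e-04,
        4.79454684e-03, -8.03670730e-06]), 'eef_pos': array([147.48122991, 555.11335235, 255.21111412]), 'eef_rot': array([[-9.66436244e-01,  2.56905252e-01, -8.23149834e-04],
       [ 2.56906390e-01,  9.66434404e-01, -1.91020189e-03],
       [ 3.04779421e-04, -2.05756079e-03, -9.99997837e-01]]), 'force': array([ 0.40226016,  0.18793439, -0.4214664 ]), 'wrist_torque': array([ 0.03093838, -0.02509167, -0.01934866]), 'grasp_force': 0.0, 'grip_width': 85.44723091694125}
```

View pics/top0.png

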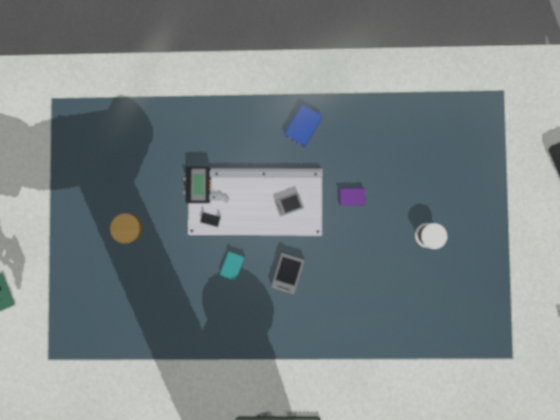

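View pics/scene0.png

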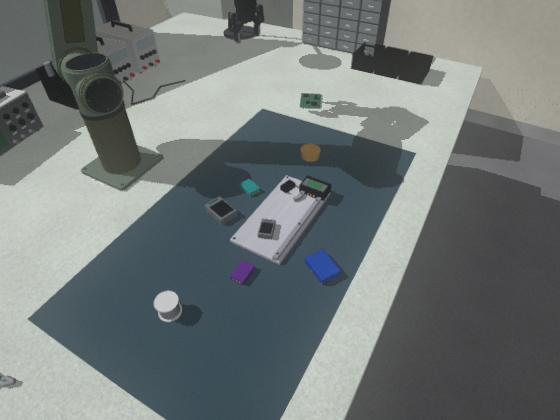

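The top view shows the jig at cols 187–323, rows 167–237, with the housing at its left end (198,185). The rail runs along row 172 and the grey pack is at (289,202). The cover is at (210,217), the tin at (125,228) and the spool at (432,236). The decoys are blue, purple and turquoise, plus the larger grey box at (288,272).

```bash
python3 - <<'E'
import cv2,numpy as np
p=np.load("pics/top0.npz")["p"]
c=cv2.resize(p[158:244,180:330],None,fx=5.3,fy=5.3,interpolation=cv2.INTER_CUBIC)
cv2.imwrite("pics/crop0.png",c[:,:,::-1])
g=p.max(2)
for r in (178,215,228): print(r,g[r,310:330])
for q in (230,260,300): print(q,g[160:190,q],g[228:242,q])
print(g[186:218,270:308])
E
```

```text
178 [187 187 187 187 187 187 187 188 187 187 181 163 136 118 112 111 111 111
 111 111]
215 [196 196 196 197 196 196 196 196 196 196 190 172 142 120 114 113 113 113
 114 113]
228 [195 196 195 195 195 195 194 192 192 193 188 170 140 119 113 112 113 112
 111 113]
230 [111 110 105  96  88  88  89  98 119 140 150 158 163 166 166 164 167 179
 190 194 194 194 194 194 195 195 196 195 196 196] [194 194 194 194 195 190 174 142 116 112 113 112 112 113]
260 [114 113 108  99  93  92  93  99 119 139 151 160 165 167 166 166 169 179
 190 194 194 194 195 196 196 195 196 196 195 197] [195 194 194 194 195 191 179 150 124 116 115 114 115 114]
300 [112 112 108 101  91  86  86  92 112 136 150 159 166 168 169 169 169 177
 188 192 193 193 194 194 193 193 193 194 194 195] [195 195 194 194 194 193 185 166 136 118 115 114 114 114]
[[196 196 196 ... 193 193 193]
 [196 196 196 ... 193 193 193]
 [196 196 196 ... 193 193 193]
 ...
 [196 196 196 ... 196 196 195]
 [195 195 195 ... 195 195 195]
 [194 195 194 ... 194 194 194]]
```

View pics/crop0.png

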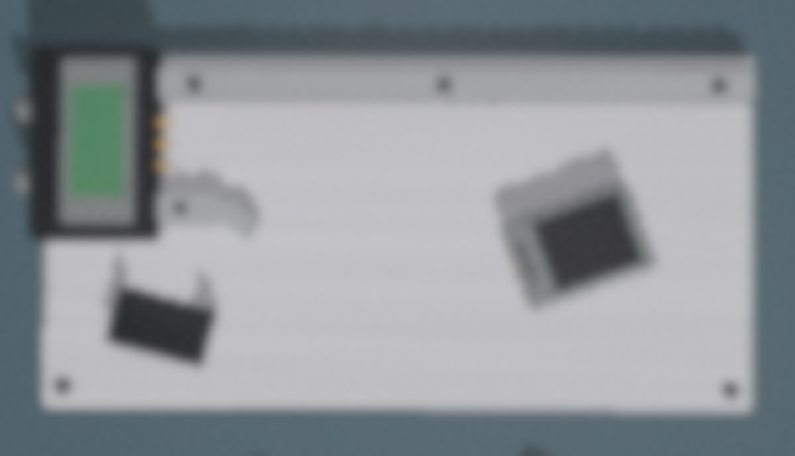

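The crop shows the rail's lower edge at row about 177 and the plate's right edge at col 322. The pack is at about (289,204), turned about 0.37 rad with its +y end towards −x. Its shadow falls on the rail side, so I'll use the near corners and the dark panel.

```bash
cat > h.py <<'E'
from plant import ctrl,sensors,optics
import cv2,numpy as np,json
def ray2plane(uv,z,n="top"):
    c=optics.camera_params(n); K=c["mtx"]; uv=np.atleast_2d(np.asarray(uv,float))
    m=cv2.undistortPoints(uv[:,None],K,np.array([c["k1"],0,0,0,0.]))[:,0]
    d=np.c_[m,np.ones(len(m))]@c["R"]; o=-c["R"].T@c["t"]
    return (o+d*((z-o[2])/d[:,2])[:,None])
def cross(v,th):  # subpixel first crossing
    i=np.where((v[:-1]-th)*(v[1:]-th)<0)[0][0]; return i+(v[i]-th)/(v[i]-v[i+1])
def load():
    j=json.load(open("jig.json")); return np.array(j["o"]),j["a"]
def j2w(x,y,z=0):
    o,a=load(); return np.array([o[0]+x*np.cos(a)-y*np.sin(a),o[1]+x*np.sin(a)+y*np.cos(a),z])
def w2j(p):
    o,a=load(); d=np.asarray(p)[...,:2]-o; return np.stack([d[...,0]*np.cos(a)+d[...,1]*np.sin(a),-d[...,0]*np.sin(a)+d[...,1]*np.cos(a)],-1)
def packfix(p,win=(215,322,179,232)):
    """dark-panel rect and the blob hull, in jig coordinates"""
    u0,u1,v0,v1=win; g=cv2.resize(p[v0:v1,u0:u1].max(2),None,fx=8,fy=8,interpolation=cv2.INTER_CUBIC)
    px=lambda c:(c.reshape(-1,2)+.5)/8-.5+[u0,v0]
    out=[]
    for th in (85,168):
        c=max(cv2.findContours((g<th).astype(np.uint8),cv2.RETR_EXTERNAL,cv2.CHAIN_APPROX_NONE)[0],key=cv2.contourArea)
        out.append(px(c) )
    return out
E
python3 - <<'E'
from h import *
p=np.load("pics/top0.npz")["p"]; g=p.max(2).astype(float)
near=[(q,228+cross(g[228:242,q],153)) for q in range(200,312)if not 190<q<196]
rail=[(q,172+cross(g[172:184,q],180)) for q in range(222,318)]
right=[(312+cross(g[r,312:330],153),r) for r in list(range(182,226))]
hous=[(204+cross(g[r,204:216],110),r) for r in (179,180,181,197,198)]
N=ray2plane(near,12);R=ray2plane(rail,22);E=ray2plane(right,12);H=ray2plane(hous,35)
def fit(P):
    vx,vy,x,y=cv2.fitLine(P[:,:2].astype(np.float32),cv2.DIST_HUBER,0,.01,.01).ravel()
    s=np.sign(vy) ; return np.arctan2(-vx*s,vy*s),(x,y)
an,cn=fit(N);ar,cr=fit(R);ae,ce=fit(E);a=(an+ar)/2
print(an,ar,ae-np.pi/2,ae+np.pi/2)
ex=np.array([np.cos(a),np.sin(a)]);ey=np.array([-ex[1],ex[0]])
print("x0 near,rail",np.dot(cn,ex)+75,np.dot(cr,ex)-55,"y0 right,housing",np.dot(ce,ey)+150,np.median(H[:,:2]@ey)-100)
X=(np.dot(cn,ex)+75+np.dot(cr,ex)-55)/2; Y=(np.dot(ce,ey)+150+np.median(H[:,:2]@ey)-100)/2
json.dump(dict(o=list(X*ex+Y*ey),a=float(a)),open("jig.json","w")); print(X*ex+Y*ey,a)
pan,blob=packfix(p)
for c,z in ((pan,28),(blob,28)):
    P=w2j(ray2plane(c,z)).astype(np.float32); print(cv2.minAreaRect(P)); print(cv2.boxPoints(cv2.minAreaRect(P)).round(1).tolist()); print(cv2.approxPolyDP(P,3.,True).reshape(-1,2).round(1).tolist())
# bystanders (dark cover etc.)
print("cover",w2j(ray2plane([(200.5,219),(220,217)],20)))
E
```

```text
Traceback (most recent call last):
  File "h.py", line 9, in cross
    i=np.where((v[:-1]-th)*(v[1:]-th)<0)[0][0]; return i+(v[i]-th)/(v[i]-v[i+1])
      ~~~~~~~~~~~~~~~~~~~~~~~~~~~~~~~~~~~~~^^^
IndexError: index 0 is out of bounds for axis 0 with size 0
```

```bash
cat > m.py <<'E'
from h import *
p=np.load("pics/top0.npz")["p"]; g=p.max(2).astype(float)
near=[(q,228+cross(g[228:242,q],153.5)) for q in range(200,312)if not 190<q<196]
rail=[(q,173+cross(g[173:184,q],179.5)) for q in range(222,310)]
right=[(312+cross(g[r,312:330],153.5),r) for r in list(range(182,226))]
hous=[(204+cross(g[r,204:216],110.5),r) for r in (179,180,181)]
N=ray2plane(near,12);R=ray2plane(rail,22);E=ray2plane(right,12);H=ray2plane(hous,40)
def fit(P):
    vx,vy,x,y=cv2.fitLine(P[:,:2].astype(np.float32),cv2.DIST_HUBER,0,.01,.01).ravel()
    s=np.sign(vy) ; return np.arctan2(-vx*s,vy*s),(x,y)
an,cn=fit(N);ar,cr=fit(R);ae,ce=fit(E);a=(an+ar)/2
print(an,ar,ae-np.pi/2,ae+np.pi/2)
ex=np.array([np.cos(a),np.sin(a)]);ey=np.array([-ex[1],ex[0]])
print("x0 near,rail",np.dot(cn,ex)+75,np.dot(cr,ex)-55,"y0 right,housing",np.dot(ce,ey)+150,np.median(H[:,:2]@ey)-100)
X=(np.dot(cn,ex)+75+np.dot(cr,ex)-55)/2; Y=(np.dot(ce,ey)+150+np.median(H[:,:2]@ey)-100)/2
json.dump(dict(o=list(X*ex+Y*ey),a=float(a)),open("jig.json","w")); print(X*ex+Y*ey,a)
pan,blob=packfix(p)
for c,z in ((pan,28),(blob,28)):
    P=w2j(ray2plane(c,z)).astype(np.float32); print(cv2.minAreaRect(P)); print(cv2.boxPoints(cv2.minAreaRect(P)).round(1).tolist()); print(cv2.approxPolyDP(P,3.,True).reshape(-1,2).round(1).tolist())
E
python3 m.py
```

```text
-0.015486077 -0.014962273 -0.013078451 3.1285143
x0 near,rail 570.0239 568.3877 y0 right,housing 56.79315 64.00894427450112
[570.05935221  51.72869458] -0.0152241755
((-3.346656322479248, -83.81752014160156), (27.902116775512695, 35.00663375854492), 19.818876266479492)
[[-22.399999618530273, -72.0999984741211], [-10.5, -105.0], [15.699999809265137, -95.5999984741211], [3.799999952316284, -62.599998474121094]]
[[14.0, -95.5], [2.9000000953674316, -64.0999984741211], [-20.700000762939453, -72.4000015258789], [-10.100000381469727, -103.80000305175781]]
((1.7655200958251953, -77.55783081054688), (53.2701301574707, 57.11425018310547), 19.942466735839844)
[[-33.0, -59.79999923706055], [-13.5, -113.5], [36.5, -95.30000305175781], [17.100000381469727, -41.599998474121094]]
[[34.099998474121094, -91.5999984741211], [16.0, -46.099998474121094], [-7.900000095367432, -50.70000076293945], [-31.100000381469727, -62.29999923706055], [-12.199999809265137, -111.5], [16.299999237060547, -102.5999984741211]]
```

```bash
cat >> h.py <<'E'
def rot(yaw=0.):  # tool down, tool y along jig y turned by yaw
    t=load()[1]+yaw; return np.array([[-np.cos(t),-np.sin(t),0],[-np.sin(t),np.cos(t),0],[0,0,-1.]])
def st():
    s=sensors.read_state(); print("t%.1f jig"%s["t"],w2j(s["eef_pos"]).round(1),"z%.1f"%s["eef_pos"][2],"F",s["force"].round(2),"w%.1f gf%.2f"%(s["grip_width"],s["grasp_force"]),"tips",ctrl.tcp_to_tips); return s
E
python3 - <<'E'
from h import *
a=-0.0152; ex=np.array([np.cos(a),np.sin(a)]);ey=np.array([-ex[1],ex[0]])
json.dump(dict(o=list(569.2*ex+57.8*ey),a=a),open("jig.json","w"))
ctrl.gripper_to(20); st()
ctrl.move_ptp(j2w(-57,-78,110),rot()); st()
print(ctrl.move_l(j2w(-57,-78,46),vel=80)); st()
print(ctrl.move_l(j2w(-57,-78,39.5),vel=15,threshold=3)); st()
p,d=optics.grab_frame("top"); cv2.imwrite("pics/t1.png",cv2.resize(p[158:250,180:330],None,fx=5,fy=5,interpolation=cv2.INTER_CUBIC)[:,:,::-1])
p,d=optics.grab_frame("scene"); cv2.imwrite("pics/s1.png",cv2.resize(p[160:275,200:360],None,fx=5,fy=5,interpolation=cv2.INTER_CUBIC)[:,:,::-1])
E
```

```text
t0.7 jig [-430.   500.1] z256.3 F [-0.42 -0.01  0.5 ] w20.1 gf0.00 tips 25.0
t3.2 jig [-56.8 -77.3] z110.2 F [0.57 0.08 0.06] w19.9 gf0.00 tips 25.0
False
t4.2 jig [-56.5 -78.1] z46.4 F [0.03 0.61 0.84] w19.9 gf0.00 tips 25.0
False
t4.8 jig [-57.1 -78. ] z39.4 F [0.05 0.4  0.66] w20.1 gf0.00 tips 25.0
```

View pics/s1.png

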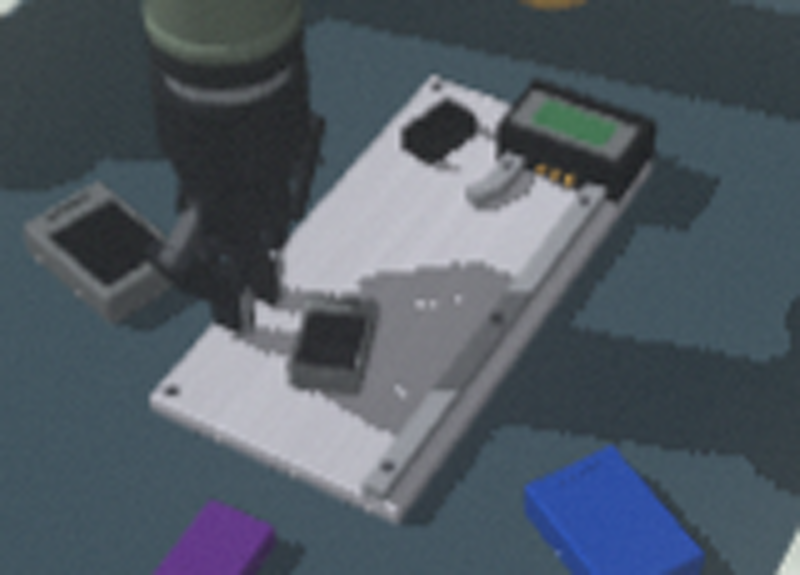

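The fingers are at (240,310) on the near side of the pack (335,340), with the tips near the plate and clear of everything. Next is the push to the rail.

```bash
python3 - <<'E'
from h import *
print(ctrl.move_l(j2w(-10,-78,39.5),vel=40,threshold=8)); st()
print(ctrl.move_l(j2w(13,-78,39.5),vel=20,threshold=5)); st()
ctrl.hold(0.3); st()
p,d=optics.grab_frame("scene"); cv2.imwrite("pics/s2.png",cv2.resize(p[160:275,200:360],None,fx=5,fy=5,interpolation=cv2.INTER_CUBIC)[:,:,::-1])
E
```

```text
False
t6.2 jig [-10. -78.] z39.5 F [ 0.39 -0.16 -0.11] w19.6 gf0.00 tips 25.0
True
t7.1 jig [  8.7 -77.9] z38.8 F [ 0.22  0.16 -0.58] w20.2 gf0.00 tips 25.0
t7.4 jig [  7.5 -77.7] z38.0 F [ 1.23  0.02 -0.99] w19.7 gf0.00 tips 25.0
```

View pics/s2.png

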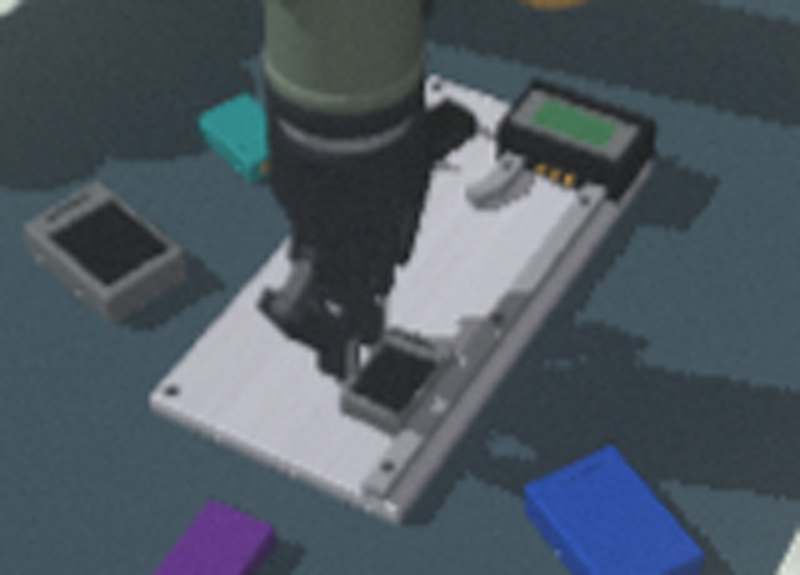

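The pack (395,380) now looks parallel to the rail and at or very near it. I'll press on in small steps and watch the force.

```bash
python3 - <<'E'
from h import *
for x in (8,9,10,11,12,13):
    ctrl.move_l(j2w(x,-78,39.5),vel=10); 
    F=[]
    for _ in range(4): ctrl.hold(.04); F.append(sensors.read_state()["force"])
    s=st(); f=np.mean(F,0); print(x,f.round(2))
    if f[0]<-3: break
p,d=optics.grab_frame("top"); np.savez("pics/top2.npz",p=p); cv2.imwrite("pics/t2.png",cv2.resize(p[158:250,180:330],None,fx=5,fy=5,interpolation=cv2.INTER_CUBIC)[:,:,::-1])
E
```

```text
t7.9 jig [  8. -78.] z39.5 F [-0.62  0.61  0.49] w19.7 gf0.00 tips 25.0
8 [-0.47 -0.26  0.2 ]
t8.3 jig [  9. -78.] z39.5 F [-0.16 -0.59 -0.5 ] w20.0 gf0.00 tips 25.0
9 [-0.08 -0.49  0.29]
t8.7 jig [  9.3 -78. ] z39.3 F [-3.5  -0.32  3.53] w20.4 gf1.79 tips 25.0
10 [-3.46 -0.25  2.14]
```

```bash
python3 - <<'E'
from h import *
ctrl.move_l(j2w(-10,-78,39.5),vel=60); ctrl.move_l(j2w(-10,-78,100),vel=120)
for yaw in (np.pi/2,-np.pi/2): print(yaw,ctrl.solve_ik(j2w(34.5,-130,100),rot(yaw)),ctrl.solve_ik(j2w(34.5,30,41),rot(yaw)))
# step aside for a free view
ctrl.move_l(j2w(-120,-78,150),vel=250); st()
p,d=optics.grab_frame("top"); np.savez("pics/top2.npz",p=p); cv2.imwrite("pics/t2.png",cv2.resize(p[158:250,180:330],None,fx=5,fy=5,interpolation=cv2.INTER_CUBIC)[:,:,::-1])
E
```

```text
1.5707963267948966 None None
-1.5707963267948966 [-2.76485607e-01  4.40187254e-01  1.58375470e+00 -4.44089210e-16
  1.11765070e+00 -2.61285607e-01] [-1.25501845e-02  5.28218400e-01  1.59877821e+00 -4.44089210e-16
  1.01459604e+00  2.64981552e-03]
t10.6 jig [-119.5  -78.1] z149.7 F [-0.21  0.58  0.11] w20.4 gf0.00 tips 25.0
```

View pics/t2.png

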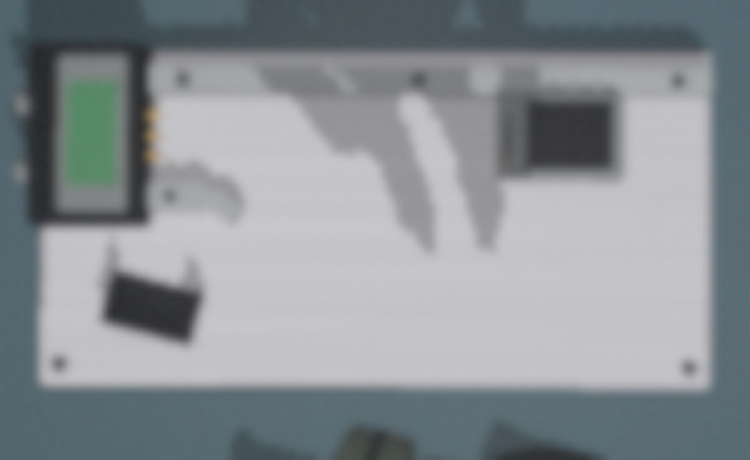

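The top crop shows the pack square against the rail, with its near edge at row 178 and rear edge at col 621. The cover is untouched at (150,305). Next I go behind it with closed fingers and slide it along.

```bash
python3 - <<'E'
from h import *
R=rot(-np.pi/2)
ctrl.gripper_to(0,40)
ctrl.move_ptp(j2w(33,-134,110),R); ctrl.move_l(j2w(33,-134,48),vel=100)
print(ctrl.move_l(j2w(33,-134,41),vel=15,threshold=3)); st()
print(ctrl.move_l(j2w(35.5,-35,41),vel=35,threshold=10)); st()
p,d=optics.grab_frame("top"); np.savez("pics/top3.npz",p=p); a=cv2.resize(p[158:250,180:330],None,fx=4,fy=3.2,interpolation=cv2.INTER_CUBIC)
p,d=optics.grab_frame("scene"); b=cv2.resize(p[160:250,210:360],None,fx=4,fy=3.3,interpolation=cv2.INTER_CUBIC)
cv2.imwrite("pics/c3.png",np.vstack([a,b])[:,:,::-1]); print(a.shape,b.shape)
E
```

```text
False
t13.7 jig [  32.9 -134. ] z40.9 F [0.93 0.05 0.2 ] w0.1 gf0.00 tips 25.0
False
t16.7 jig [ 35.5 -35.1] z41.0 F [-1.82 -0.86  0.09] w0.0 gf0.53 tips 25.0
(294, 600, 3) (297, 600, 3)
```

View pics/c3.png

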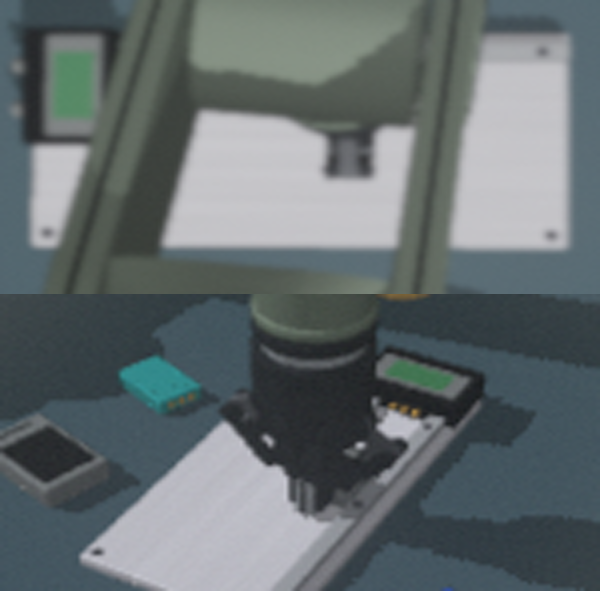

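The scene crop shows the fingers at (300,495) behind the pack (345,500), which sits along the rail. The top view is blocked by the arm. I'll continue and step into the contacts with force checks.

```bash
python3 - <<'E'
from h import *
print(ctrl.move_l(j2w(36.5,22,41),vel=30,threshold=10)); st()
y=22
while y<42:
    y+=1 if y<30 else .5
    ctrl.move_l(j2w(36.5+(y-22)*.04,y,41),vel=15)
    F=[]
    for _ in range(4): ctrl.hold(.03); F.append(sensors.read_state()["force"])
    f=np.mean(F,0); s=sensors.read_state(); print(y,w2j(s["eef_pos"]).round(2),f.round(2),round(s["t"],1))
    if f[1]<-9 or f[0]<-9: break
p,d=optics.grab_frame("scene"); cv2.imwrite("pics/s4.png",cv2.resize(p[165:245,240:350],None,fx=7,fy=7,interpolation=cv2.INTER_CUBIC)[:,:,::-1])
E
```

```text
False
t18.8 jig [36.8 22. ] z41.1 F [-0.28  0.13 -0.56] w0.2 gf0.10 tips 25.0
23 [36.7  23.08] [ 0.01 -0.31 -0.12] 19.2
24 [36.65 24.05] [0.38 0.02 0.66] 19.6
25 [36.62 25.08] [ 0.07 -0.88  0.05] 20.0
26 [36.64 25.84] [-0.02 -1.38  0.15] 20.4
27 [36.63 26.78] [-0.58 -3.28  0.84] 20.8
28 [36.64 27.9 ] [-1.24 -3.3   0.67] 21.1
29 [36.67 28.94] [-1.25 -4.34  1.14] 21.5
30 [36.66 29.81] [-1.34 -4.99  2.08] 21.9
30.5 [36.68 30.21] [-1.36 -4.88  1.27] 22.3
31.0 [36.67 30.52] [-1.57 -5.39  1.83] 22.7
31.5 [36.69 30.58] [-1.77 -6.59  1.47] 23.1
32.0 [36.7 30.6] [-2.07 -8.07  1.91] 23.4
32.5 [36.71 30.64] [-2.41 -9.91  1.67] 23.8
```

View pics/s4.png

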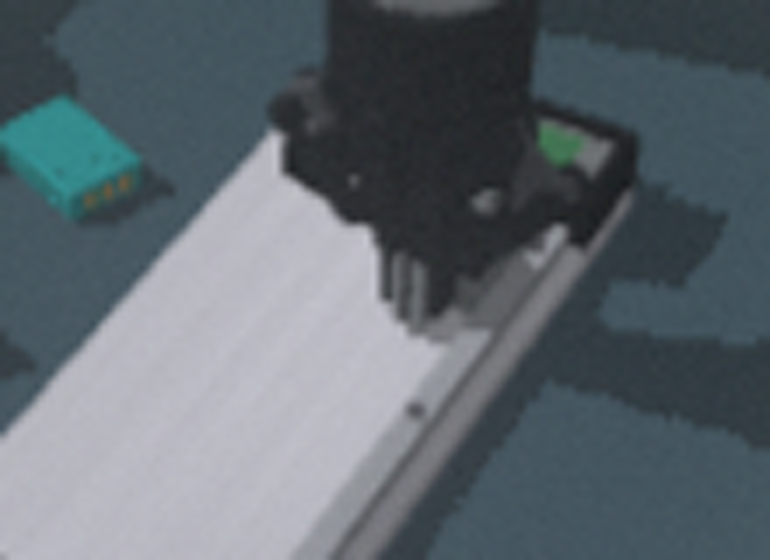

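The fingers hold the pack in the pocket at (470,310), flat along the rail. Contact began at y≈25.5, the springs compressed for 5 mm, and it hit a hard stop at 30.6 with about 10 N held. That matches fully home, so I'm handing in.

```bash
python3 - <<'E'
from h import *
ctrl.hold(.3); st(); print(ctrl.finish_job())
E
```

```text
t24.2 jig [36.7 30.6] z41.0 F [-1.92 -9.56  2.26] w-0.1 gf4.76 tips 25.0
the job is handed in; nothing more can be done
None
```

I handed the job in at about 24 s with the fingers still pressing the pack home at about 10 N: the force built over about 5 mm (the contacts' travel) to a hard stop. The pass/fail result was not returned, and the arm blocked the top view in the pocket, so the final fit rests on force readings and one scene picture.

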